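Put the marking-out kit back on its shadow mats

TASK

The lesson is over: lay the four marking-out tools (engineer's square, centre punch, parallel clamp and V-block) back in the blue tray, each flat on the mat with its own yellow silhouette and turned the same way as the silhouette, so that it covers it; the V-block stands with its vee up. Leave the notched aluminium test piece and the orange-handled file where they are, and let go of everything.

Things in the scene. Friction and masses are not known exactly. Their poses are not given: they have to be found in the camera images.
- square_stock (a point): Engineer's square of bright steel lying flat, an L, 170 g: stock 70 x 18 mm, 16 mm high; blade 18 mm wide, 3 mm thick, 6.5 mm above the bench, standing 80 mm out from one end of the stock. Point: centre of the stock, half-way up (8 mm). y runs along the stock; the blade points to +x (x = +9 to +89 mm) at the +y end (centre line y = +26 mm).
- punch_shank (a point): Centre punch 120 mm long, 110 g, lying on its side: red octagonal shank 14 mm across flats, 65 mm long; tapered steel point at one end, short steel striking end at the other. Point: middle of the red shank, on its axis (7 mm up). x runs along the punch: the point ends at x = +75 mm, the striking end at x = -45 mm. y and z may be rolled about x.
- clamp_jaws (a point): Parallel clamp lying flat, 190 g: two black bars 95 mm long, 12 mm wide, 14 mm high, 40 mm over both; two steel screws join them, 12 mm knurled heads 16 mm out beyond the bars. Point: midway between the bars in their free half, 7 mm up. x runs to the bevelled tips (x = +30 mm; rear ends -65). Screw heads at x = -25 (+y side) and -55 (-y side): outer faces clear from x = -17 to +16 mm.
- vblock_mid (a point): Dark grey steel V-block, 450 g, 60 mm long, 40 mm wide, 35 mm high, with a 90 degree vee 26 mm wide along its top. Point: its centre, half-way up (17.5 mm). x runs along the vee (the 60 mm side), y across the 40 mm width; both ends are alike.
- square_mat: Dark grey mat 150 x 100 x 4 mm fixed in the blue tray, with a yellow silhouette 3 mm larger all round than the tool: an L (engineer's square). Origin: centre of the underside (top at z = +4 mm), x along the 150 mm side. In place, the centre of the stock lies over x = -40, y = 0 mm, the stock runs along y and the blade points to +x at the +y side.
- punch_mat: Dark grey mat 150 x 100 x 4 mm fixed in the blue tray, with a yellow silhouette 3 mm larger all round than the tool: one narrow bar tapering at one end (centre punch). Origin: centre of the underside (top at z = +4 mm), x along the 150 mm side. In place, the middle of the shank lies over x = -15, y = 0 mm and the punch points to +x.
- clamp_mat: Dark grey mat 150 x 100 x 4 mm fixed in the blue tray, with a yellow silhouette 3 mm larger all round than the tool: two parallel bars with two cross screws (clamp). Origin: centre of the underside (top at z = +4 mm), x along the 150 mm side. In place, the point clamp_jaws lies over x = +20, y = 0 mm and the jaw tips look to +x.
- vblock_mat: Dark grey mat 150 x 100 x 4 mm fixed in the blue tray, with a yellow silhouette 3 mm larger all round than the tool: one plain rectangle (V-block). Origin: centre of the underside (top at z = +4 mm), x along the 150 mm side. In place, the centre of the block lies over x = 0, y = 0 mm and the vee runs along x, either way round.
- testpiece_mid (a point): To be left alone: a loose bright aluminium test piece, 80 x 50 x 10 mm, with a vee notch filed in one long side, lying among the tools. This point is its centre, half-way up.
- file_handle (a point): To be left alone: a small loose file with an orange handle (95 mm long, 24 mm thick) and a 100 mm blade, lying on the robot's side of the tools. This point is the middle of the handle; x runs towards the blade.
Mind the look-alikes: they are no part of the job. Leave any pink or turquoise look-alike of the punch_mat alone.

How it is judged:
By the outcome, as a careful person would: the job done as asked, in the order asked, and still so for the second after the job is handed in, with the robot touching nothing.
It also fails if it takes over 115 s, if anything falls off the work surface, if the arm or the gripper's body presses on something with over 40 N, if the wrist force passes 120 N, or if a joint passes its speed limit or range.

ROBOT

A 7-joint arm with a two-finger parallel gripper is mounted at the origin on the work surface. World frame = base frame: x ahead of the robot, y to its left, z up, the work surface at z = 0. Lengths are in m, angles in rad, forces in N, time in s.
With the tool pointing down it reaches from about 0.425 to 0.925 m from the base axis. Payload 6.8 kg.
Tool frame: the origin (TCP) lies on the mounting face of the last link; the fingertips stand 173 mm ahead of it and the grasp point (between the pads) lies 155 mm ahead of it; z points along the fingers, y is the line along which they close (so a half turn about z gives the same grasp; the last joint's range is limited). The gripper opens to 85 mm and grips with 20 to 120 N. Pads are 22 mm wide; open, the fingers measure 114 mm over their backs; the gripper's body (76 mm by 85 mm) begins 54 mm behind the grasp point. The pads swing forward as they close: fully open they stand 13 mm farther back than shut.
Start: joints at [1.004, 0.477, 0.022, 1.555, -0.011, 1.109, -0.083], TCP at [0.299, -0.605, 0.405] pointing down, gripper open.
Joint ranges: [-2.96, 2.96], [-0.34, 2.1], [-1.41, 1.46], [0.24, 2.44], [-1.37, 4.51], [0.17, 1.92], [-2.96, 2.96]. Speed limits (rad/s): [2.39, 2.39, 3.14, 3.14, 3.14, 3.14, 3.14].

INTERFACE

Orientations are given as a unit quaternion [w, x, y, z].
In Python, from station import bot gives the robot as it stands. The module is installed in compiled form; this text tells all that it offers.
- The arm moves only by the shell command python3 -m pendant 'ROWS' [FORCE]. ROWS is JSON, a list of rows, each a list of 5 numbers: the finger opening in m, from 0 to 0.0854, then the shift along the tool's x, y, z in m, then the turn about the tool's z in degrees. In form: [[jaw, x, y, z, yaw], ...]. A call has 1 to 12 rows; each row shifts and turns the commanded pose from where the row before left it, along the tool's axes as they then stand; what a row does not reach is not made up. A row lasts 1/12 s, in which the tool goes at most 41.7 mm and 7.16 degrees, less where a joint would pass 70% of its speed; a pose out of reach is approached as far as the arm can. A call with a gripper value outside its range is refused whole. The fingers move at their own pace and stop on an object; FORCE is the grip in N (left out, the last holds). Time passes only in rows, so rows that do not move let the fingers close. It gives the time, the measured TCP pose, the force, the opening and the grip force at its end, in the units of the state.
- bot.get_obs(): the state, without advancing time (a new reading comes with each control period).
- bot.read_camera(name): name is "side" or "top"; returns (picture, depth): 400x640x3 uint8, blue, green, red; 400x640 float32, m along the optical axis (not along the pixel's ray), 0 where there is no reading.
- bot.camera_model(name): a dict with "intrinsics" (3x3 intrinsics, pixels), "R" (3x3) and "t" (3): a world point X has camera coordinates R X + t. Camera axes: x right, y down, z forward; pixel columns grow to the right and rows downward; lengths in m; the calibration is good to about 2 mm. A picture is of the moment at which its call begins. camera_model takes no time and is no camera call.
- bot.hand_in(): hands the job in; it is judged then, once.
Trained networks look in the newest picture that a camera, given by its name, has taken for a name from the list of things; names that differ only in an ending like _2 or _b are one class to them, and where a whole thing is asked for, a point or a joint stands for the part that bears it (a point fixed in the world has none). Each returns a list of dicts, best first, with "score" (0 to 1); they miss things now and then, are a little off and sometimes report something else, mostly with a low value. They report only what shows in the picture. A call takes as long as a camera call. They do not tell look-alikes from the thing itself.
- bot.boxes_of(name, camera): "at" ([column, row] in pixels, amid what is visible of it).
- bot.trace(name, camera): "mask" (400x640 bool, what is visible of it) and "at" ([column, row] in pixels, amid what is visible of it).
- bot.pinpoint(name, camera): "at" ([column, row] in pixels: a listed point, or the origin of a listed thing).
The state is a dict: "t": time; "q": joint angles; "joint_vel": joint speeds; "joint_torque": joint torques, N m; "eef_pos": TCP position; "tool_rot": TCP orientation; "contact_force": force on the tool from outside, world axes, zero at the start; "torque": the same for the moment, N m; "gripper_width": opening from 0.0 (shut) to 1.0 (fully open); "grasp_force": force on a finger pad.
Only numpy, scipy, OpenCV 4.12 (cv2) and the standard library are available. Lean on these libraries where they do the work, as an engineer would, in place of code of your own. Each camera call takes 0.05 s, during which the arm holds its last target. There are 200 camera calls.

## Working session

There is one attempt and no reset: what is moved stays moved. The work goes in short steps, Python scripts to look and compute and a shell command to move; the robot and the scene stay as the last step left them, time stands still between calls to the robot, and variables do not carry over. Pictures are saved under pics/ and viewed, at most 14 in all, crops included, and the job is handed in when it is done.

```bash
mkdir -p pics
cat > h.py <<'E'
from station import bot
import numpy as np, cv2
from scipy.spatial.transform import Rotation as Ro
def ray(cam,px,z):
    m=bot.camera_model(cam);K,R,t=[np.array(m[k]) for k in("intrinsics","R","t")]
    d=R.T@np.linalg.inv(K)@np.array([px[0],px[1],1.]);c=-R.T@t
    return c+d*(z-c[2])/d[2]
def proj(cam,X):
    m=bot.camera_model(cam);K,R,t=[np.array(m[k]) for k in("intrinsics","R","t")]
    p=K@(R@np.array(X)+t);return p[:2]/p[2]
def cloud(cam,depth):
    m=bot.camera_model(cam);K,R,t=[np.array(m[k]) for k in("intrinsics","R","t")]
    v,u=np.mgrid[:400,:640];P=np.stack([u,v,np.ones_like(u)],-1)@np.linalg.inv(K).T*depth[...,None]
    return (P-t)@R
def tool():
    o=bot.get_obs();q=o["tool_rot"];R=Ro.from_quat([q[1],q[2],q[3],q[0]]).as_matrix()
    return np.array(o["eef_pos"]),R
E
python3 - <<'E'
from h import *
for c in("top","side"):
    im,d=bot.read_camera(c);cv2.imwrite(f"pics/{c}0.png",im);np.save(f"{c}d.npy",d)
    m=bot.camera_model(c);print(c,-np.array(m["R"]).T@m["t"],np.round(m["R"],2).tolist())
for n,z in dict(square_stock=.008,punch_shank=.007,clamp_jaws=.007,vblock_mid=.0175,square_mat=0.003,punch_mat=.003,clamp_mat=.003,vblock_mat=.003,testpiece_mid=.005,file_handle=.012).items():
    for f in("pinpoint",):
        for r in getattr(bot,f)(n,"top")[:3]: print(n,np.round(r["at"]),round(r["score"],2),np.round(ray("top",r["at"],z),3))
p,R=tool();print(p,R.round(3).tolist())
E
```

```text
top [0.16801398 0.10306326 1.28142243] [[-0.03, -1.0, 0.01], [-0.98, 0.03, -0.22], [0.22, -0.01, -0.98]]
side [-0.08977259  1.15916494  0.91939129] [[-0.89, -0.45, 0.02], [-0.27, 0.51, -0.82], [0.36, -0.73, -0.58]]
square_stock [454. 193.] 0.6 [ 0.451 -0.28   0.008]
square_stock [231. 173.] 0.18 [0.526 0.325 0.008]
punch_shank [386. 132.] 0.45 [ 0.632 -0.107  0.007]
clamp_jaws [447. 140.] 0.69 [ 0.602 -0.275  0.007]
vblock_mid [485. 194.] 0.95 [ 0.445 -0.36   0.018]
vblock_mid [293. 169.] 0.19 [0.531 0.155 0.018]
punch_mat [232. 212.] 0.71 [0.419 0.322 0.003]
punch_mat [135. 235.] 0.67 [0.366 0.579 0.003]
punch_mat [241. 287.] 0.62 [0.22  0.296 0.003]
clamp_mat [292. 209.] 0.67 [0.423 0.16  0.003]
vblock_mat [291. 171.] 0.75 [0.528 0.159 0.003]
vblock_mat [441. 230.] 0.3 [ 0.352 -0.239  0.003]
testpiece_mid [378. 189.] 0.84 [ 0.469 -0.075  0.005]
testpiece_mid [229. 176.] 0.53 [0.518 0.33  0.005]
[ 0.29894468 -0.60520497  0.40471294] [[0.897, 0.443, 0.0], [0.443, -0.897, -0.0], [0.0, 0.0, -1.0]]
```

View pics/top0.png

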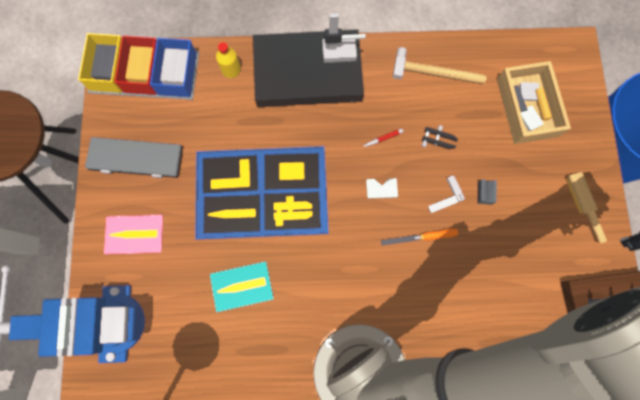

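View pics/side0.png

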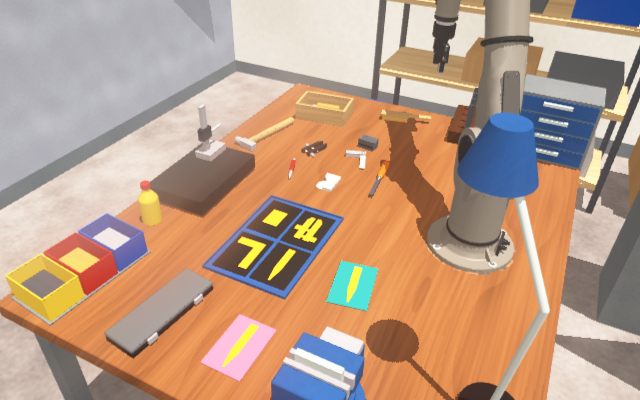

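The top view shows the blue tray at (197–327, 150–237). The square silhouette is top-left, vee-block top-right, punch bottom-left and clamp bottom-right. The tools are: punch (384,137), clamp (439,138), square (450,195), V-block (487,191). The test piece is at (381,188) and the file at (420,237). The pink and turquoise mats are look-alikes. Next I'll rectify for precision.

```bash
cat >> h.py <<'E'
def rect(cam,im,x0,x1,y0,y1,z,s):
    # s px/mm ; column -> -y, row -> -x
    W,H=int((y1-y0)*1000*s),int((x1-x0)*1000*s)
    src=np.float32([[0,0],[W,0],[W,H],[0,H]])
    w=[(x1,y1),(x1,y0),(x0,y0),(x0,y1)]
    dst=np.float32([proj(cam,(a,b,z)) for a,b in w])
    return cv2.warpPerspective(im,cv2.getPerspectiveTransform(dst,src),(W,H),flags=cv2.INTER_CUBIC)
E
python3 - <<'E'
from h import *
im=cv2.imread("pics/top0.png")
def grid(a,x0,x1,y0,y1,s):
    for k in np.arange(np.ceil(x0*20)/20,x1,.05): cv2.putText(a,f"{k:.2f}",(0,int((x1-k)*1000*s)),0,.4,(255,255,255));cv2.line(a,(0,int((x1-k)*1000*s)),(8,int((x1-k)*1000*s)),(0,255,0))
    for k in np.arange(np.ceil(y0*20)/20,y1,.05): cv2.putText(a,f"{k:.2f}",(int((y1-k)*1000*s),10),0,.4,(255,255,255));cv2.line(a,(int((y1-k)*1000*s),0),(int((y1-k)*1000*s),8),(0,255,0))
    return a
b=(.40,.68,-.42,-.04);cv2.imwrite("pics/rt.png",grid(rect("top",im,*b,.01,2),*b,2))
b=(.34,.62,.06,.44);cv2.imwrite("pics/rm.png",grid(rect("top",im,*b,.005,2),*b,2))
d=np.load("topd.npy");P=cloud("top",d)
for n,(u,v) in dict(bench=(350,300),vmat=(310,185),smat=(250,160),pmat=(215,230),cmat=(280,225),rim=(260,195),rimL=(199,190),rimB=(260,235),vb=(487,195),pink=(115,225)).items(): print(n,np.round(P[v-1:v+2,u-1:u+2].reshape(-1,3).mean(0),4))
E
```

```text
bench [0.177  0.0141 0.0015]
vmat [0.4861 0.1091 0.0079]
smat [0.5623 0.2721 0.0071]
pmat [0.3708 0.3656 0.0064]
cmat [0.3786 0.1923 0.0077]
rim [0.4638 0.2458 0.0018]
rimL [0.4827 0.4114 0.0027]
rimB [0.3536 0.2459 0.0062]
vb [ 0.4395 -0.3637  0.025 ]
pink [0.393  0.6329 0.0044]
```

View pics/rt.png

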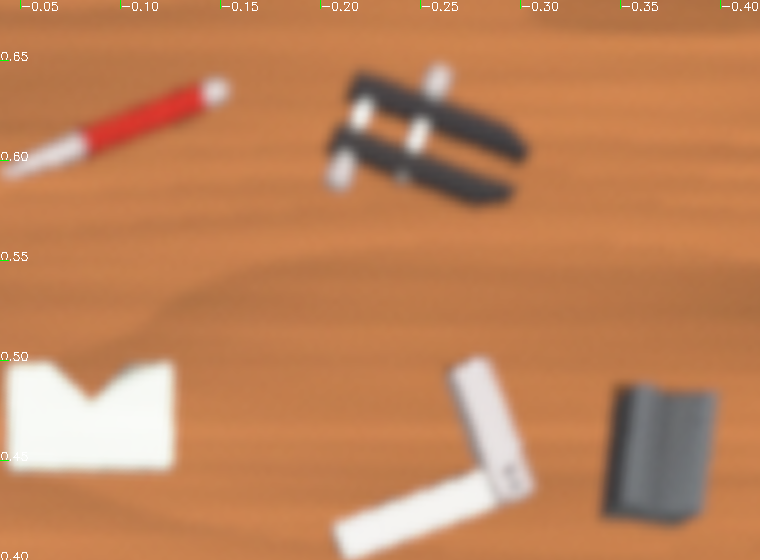

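View pics/rm.png

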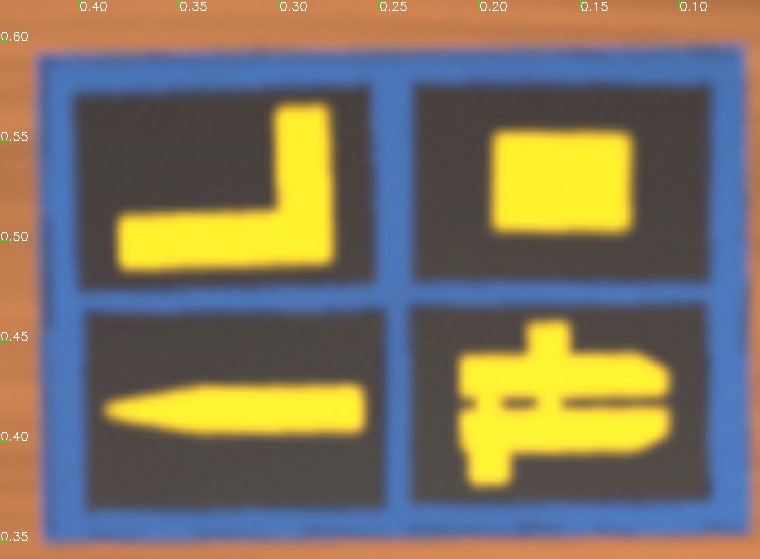

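The rectified views are clear. The tools at hand need turns of about 20° (square, punch, clamp) and about 90° (V-block). I'll fit the geometry numerically in both cameras.

```bash
cat > fit.py <<'E'
from h import *
from scipy.optimize import minimize
def box(x0,x1,y0,y1,z0,z1): return np.array([[x,y,z] for x in(x0,x1) for y in(y0,y1) for z in(z0,z1)],float)/1000
def flat(p): return np.array([[x,y,0] for x,y in p],float)/1000
MOD=dict(
 square=[box(-9,9,-35,35,0,16),box(9,89,17,35,6.5,9.5)],
 punch=[box(-32.5,32.5,-7,7,0,14)],   # red shank only
 clamp=[box(-65,15,8,20,0,14),box(-65,15,-20,-8,0,14),np.vstack([box(15,20,8,20,0,14),box(29,30,8,12,0,14)]),np.vstack([box(15,20,-20,-8,0,14),box(29,30,-12,-8,0,14)])], # black bars
 vblock=[box(-30,30,-20,20,0,35)],
 m_square=[flat([(-52,-38),(-28,-38),(-28,38),(-52,38)]),flat([(-52,14),(52,14),(52,38),(-52,38)])],
 m_vblock=[flat([(-33,-23),(33,-23),(33,23),(-33,23)])],
 m_punch=[flat([(-63,-10),(20,-10),(20,10),(-63,10)]),flat([(20,-10),(20,10),(63,2.5),(63,-2.5)])],
 m_clamp=[flat([(-48,5),(38,5),(53,11),(53,15),(38,23),(-48,23)]),flat([(-48,-5),(38,-5),(53,-11),(53,-15),(38,-23),(-48,-23)]),flat([(-14,0),(4,0),(4,39),(-14,39)]),flat([(-44,0),(-26,0),(-26,-39),(-44,-39)])])
def mask(im,kind,bg=(70,130,200)):
    hsv=cv2.cvtColor(im,cv2.COLOR_BGR2HSV).astype(int);h,s,v=[hsv[...,i] for i in range(3)]
    if kind=="red": m=((h<6)|(h>172))&(s>150)
    elif kind=="yellow": m=(h>22)&(h<34)&(s>120)&(v>150)
    elif kind=="white": m=(s<70)&(v>130)
    else: m=(v<120)&(s<130)
    return m.astype(np.float32)
def fit(cam,im,name,kind,guess,z,win=70):
    m=bot.camera_model(cam);K,R,t=[np.array(m[k]) for k in("intrinsics","R","t")]
    c=np.round(proj(cam,(guess[0],guess[1],z))).astype(int)
    x0,y0=max(c[0]-win,0),max(c[1]-win,0);S=6
    sub=cv2.resize(im[y0:y0+2*win,x0:x0+2*win],None,fx=S,fy=S,interpolation=cv2.INTER_CUBIC)
    H,W=sub.shape[:2];M=mask(sub,kind)
    def rend(p):
        a=p[2];A=np.array([[np.cos(a),-np.sin(a),0],[np.sin(a),np.cos(a),0],[0,0,1]]);o=np.zeros((H,W),np.uint8)
        for P in MOD[name]:
            X=P@A.T+[p[0],p[1],z];q=(X@R.T+t)@K.T;q=(q[:,:2]/q[:,2:]-[x0,y0]+.5)*S-.5
            cv2.fillConvexPoly(o,cv2.convexHull(np.round(q*16).astype(np.int32)),1,shift=4)
        return o
    roi=cv2.dilate(rend(guess),np.ones((61,61)));Mb=cv2.GaussianBlur(M*roi,(0,0),3)
    def cost(p): return float(((cv2.GaussianBlur(rend(p).astype(np.float32),(0,0),3)-Mb)**2).sum())
    best=None
    for da in(-.1,0,.1):
        g=np.array(guess)+[0,0,da]
        r=minimize(cost,g,method="Nelder-Mead",options=dict(initial_simplex=g+np.array([[0,0,0],[.008,0,0],[0,.008,0],[0,0,.12]]),xatol=1e-4,fatol=1))
        if best is None or r.fun<best.fun: best=r
    return best.x,best.fun/Mb.sum()
G=dict(square=("white",(.466,-.277,np.radians(112)),0),punch=("red",(.622,-.108,np.radians(110)),0),clamp=("dark",(.597,-.268,np.radians(-108)),0),vblock=("dark",(.45,-.365,0.),0))
GM=dict(m_square=("yellow",(.525,.33,np.radians(90)),.006),m_vblock=("yellow",(.527,.16,np.radians(90)),.006),m_punch=("yellow",(.412,.325,np.radians(90)),.006),m_clamp=("yellow",(.415,.17,np.radians(-90)),.006))
E
sed -i 's/GM=.*/&\n/' fit.py
python3 - <<'E'
from fit import *
G["square"]=("white",(.465,-.275,np.radians(112)),0)
GM["m_square"]=("yellow",(.525,.325,np.radians(90)),.006)
for c in("top","side"):
    im=cv2.imread(f"pics/{c}0.png")
    for n,(k,g,z) in {**G,**GM}.items():
        p,f=fit(c,im,n,k,g,z); print(c,n,p[:2].round(4),np.degrees(p[2]).round(1),round(f,3))
E
```

```text
top square [ 0.4644 -0.2857] 109.9 0.021
top punch [ 0.6214 -0.1117] 112.9 0.32
top clamp [ 0.6034 -0.2722] -110.0 0.19
top vblock [ 0.45   -0.3617] -5.9 0.35
top m_square [0.5259 0.3281] 91.6 0.014
top m_vblock [0.5292 0.1591] 88.8 0.007
top m_punch [0.4148 0.3228] 90.3 0.019
top m_clamp [0.4181 0.1603] -89.5 0.061
side square [ 0.4652 -0.2917] 109.4 0.012
side punch [ 0.6278 -0.1274] 117.8 0.48
side clamp [ 0.6181 -0.3035] -63.5 0.928
side vblock [ 0.4504 -0.3663] 10.7 0.715
side m_square [0.5286 0.3234] 91.7 0.006
side m_vblock [0.5314 0.1545] 90.2 0.003
side m_punch [0.4172 0.3185] 90.3 0.005
side m_clamp [0.4204 0.1559] -89.5 0.043
```

```bash
sed -i 's/m=((h<6)|(h>172))&(s>150)/B,Gr,Rr=[im[...,i].astype(int) for i in range(3)]; m=(Rr-Gr>95)\&(Rr>110)/; s/else: m=(v<120)&(s<130)/else: m=(v<170)\&(s<105)/; s/(61,61)/(41,41)/' fit.py
python3 - <<'E'
from fit import *
for c in("top","side"):
    im=cv2.imread(f"pics/{c}0.png")
    for n in("punch","clamp","vblock"):
        k,g,z=G[n]
        if n=="clamp": g=(.6034,-.272,np.radians(-110))
        if n=="vblock": g=(.45,-.362,-.1)
        p,f=fit(c,im,n,k,g,z); print(c,n,p[:2].round(4),np.degrees(p[2]).round(1),round(f,3))
    p=proj(c,(.62,-.115,.01)).astype(int)
    h=cv2.cvtColor(im,cv2.COLOR_BGR2HSV)
    print(im[p[1]-3:p[1]+4,p[0]].tolist())
    print(ray(c,bot.pinpoint("punch_shank",c)[0]["at"],.007))
E
```

```text
top punch [ 0.6217 -0.1122] 112.9 0.134
top clamp [ 0.6041 -0.2717] -110.0 0.159
top vblock [ 0.4506 -0.3668] -6.0 0.023
[[63, 97, 189], [52, 75, 198], [47, 60, 211], [45, 55, 215], [45, 57, 209], [48, 66, 194], [58, 90, 185]]
[ 0.63221389 -0.10742758  0.007     ]
side punch [ 0.6272 -0.1261] 112.4 0.213
side clamp [ 0.6068 -0.2846] -105.4 0.393
side vblock [ 0.4512 -0.3714] -4.8 0.038
[[70, 92, 240], [69, 92, 241], [69, 92, 241], [68, 91, 240], [67, 91, 239], [67, 90, 236], [66, 89, 235]]
[ 0.61721061 -0.12379236  0.007     ]
```

Both cameras agree to about 5 mm (a calibration bias), so I'll use averages. I start with the square: stock (0.465, −0.289), yaw 110°.

```bash
cat >> h.py <<'E'
def go(x,y,a,z):
    p,R=tool();ca=np.degrees(np.arctan2(R[1,0],R[0,0]));d=R.T@(np.array([x,y,z])-p)
    ty=(ca-a+90)%180-90;o=bot.get_obs()
    print("pos",p.round(4),"a",round(ca,2),"tool shift",d.round(4),"yaw row",round(ty,1),"t",round(o["t"],2),"F",np.round(o["contact_force"],1),"gw",round(o["gripper_width"],3),"gf",round(o["grasp_force"],1))
E
python3 -m pendant '[[0.04,0.0289,-0.021,0.01,0],[0.04,0.0289,-0.021,0.01,0],[0.04,0.0289,-0.021,0.01,0],[0.04,0.0289,-0.021,0.01,0],[0.04,0.0289,-0.021,0.01,0],[0.04,0.0289,-0.021,0.01,0],[0.04,0.0289,-0.021,0.01,0],[0.04,0.0289,-0.021,0.01,0],[0.04,0.0289,-0.021,0.01,0],[0.04,0.0289,-0.021,0.01,0],[0.04,0,0,0.01,6.6],[0.04,0,0,0,0]]' 40
python3 -c "
from h import *
go(.4648,-.2887,19.7,.178)"
```

```text
t: 1.7
eef_pos: [0.4659, -0.2861, 0.2932]
tool_rot: [-0.001, 0.985, 0.172, -0.001]
contact_force: [-0.6, -0.7, -0.1]
gripper_width: 0.467
grasp_force: 0.0
pos [ 0.4659 -0.2861  0.2932] a 19.76 tool shift [-0.0018  0.0024  0.1152] yaw row 0.1 t 1.7 F [-0.6 -0.7 -0.1] gw 0.467 gf 0.0
```

```bash
python3 -m pendant '[[0.04,-0.002,0.002,0.03,0],[0.04,0,0,0.03,0],[0.04,0,0,0.03,0],[0.04,0,0,0.018,0],[0.04,0,0,0.009,0],[0.04,0,0,0,0],[0.01,0,0,0,0],[0.01,0,0,0,0],[0.01,0,0,0,0],[0.01,0,0,0,0],[0.01,0,0,0,0],[0.01,0,0,0,0]]' 60
python3 -c "
from h import *
go(.4648,-.2887,19.7,.178)"
```

```text
t: 2.7
eef_pos: [0.4644, -0.2921, 0.1793]
tool_rot: [0.001, 0.985, 0.171, 0.001]
contact_force: [-1.1, 0.0, 8.5]
gripper_width: 0.189
grasp_force: 60.2
pos [ 0.4644 -0.2921  0.1793] a 19.68 tool shift [ 0.0016 -0.0031  0.0013] yaw row -0.0 t 2.7 F [-1.1  0.   8.5] gw 0.189 gf 60.2
```

```bash
python3 -m pendant '[[0.01,0,0,-0.02,0],[0.01,0,0,-0.03,0],[0.01,0,0,-0.03,0],[0.01,0,0,-0.02,0],[0.01,0,0,0,0],[0.01,0,0,0,0]]' 60
python3 - <<'E'
from h import *
from fit import *
go(.5282,.286,1.65,.28)
for c in("top","side"):
    im,d=bot.read_camera(c);cv2.imwrite(f"pics/{c}1.png",im)
    p=proj(c,(.465,-.29,.1)).astype(int);cv2.imwrite(f"pics/c{c}1.png",cv2.resize(im[p[1]-60:p[1]+60,p[0]-70:p[0]+70],None,fx=3,fy=3))
a=cv2.imread("pics/ctop1.png");b=cv2.imread("pics/cside1.png");cv2.imwrite("pics/c1.png",cv2.resize(np.hstack([a,b]),(800,343)))
E
```

```text
t: 3.2
eef_pos: [0.4642, -0.2917, 0.2792]
tool_rot: [0.001, 0.985, 0.171, 0.001]
contact_force: [-0.4, 0.2, -1.8]
gripper_width: 0.188
grasp_force: 59.2
pos [ 0.4642 -0.2917  0.2792] a 19.69 tool shift [ 0.2549 -0.5223 -0.0015] yaw row 18.0 t 3.2 F [-0.4  0.2 -1.8] gw 0.188 gf 59.2
```

View pics/c1.png

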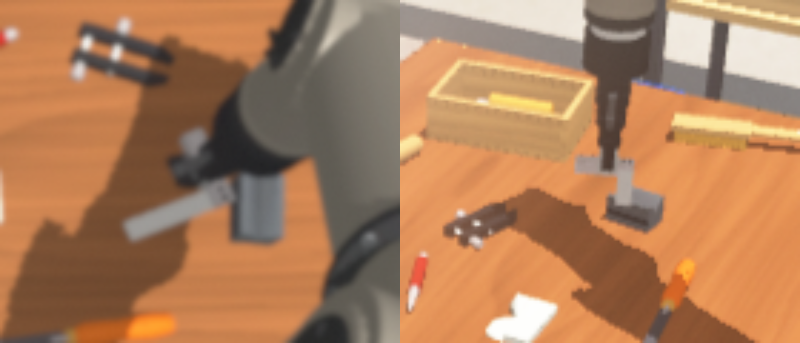

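The square is held level, 10 cm up, and weighs right. I'm carrying it to the tray.

```bash
python3 -m pendant '[[0.01,0.017,-0.0348,0,0],[0.01,0.017,-0.0348,0,0],[0.01,0.017,-0.0348,0,0],[0.01,0.017,-0.0348,0,0],[0.01,0.017,-0.0348,0,0],[0.01,0.017,-0.0348,0,0],[0.01,0.017,-0.0348,0,0],[0.01,0.017,-0.0348,0,0],[0.01,0.017,-0.0348,0,0],[0.01,0.017,-0.0348,0,0],[0.01,0.017,-0.0348,0,0],[0.01,0.017,-0.0348,0,0]]' 60
python3 -m pendant '[[0.01,0.017,-0.0348,0,0],[0.01,0.017,-0.0348,0,0],[0.01,0.017,-0.0348,0,0],[0.01,0,0,0,6],[0.01,0,0,0,6],[0.01,0,0,0,6],[0.01,0,0,0.02,0],[0.01,0,0,0.02,0],[0.01,0,0,0,0],[0.01,0,0,0,0]]' 60
python3 - <<'E'
from fit import *
go(.5282,.286,1.65,.19)
z=tool()[0][2]-.2792+.0999   # underside height
z=tool()[0][2]-.1793
for c in("top","side"):
    im,d=bot.read_camera(c);cv2.imwrite(f"pics/{c}2.png",im)
    p,f=fit(c,im,"square","white",(.5282,.286,np.radians(91)),z);print(c,p.round(4),f)
E
```

```text
t: 4.3
eef_pos: [0.5145, 0.1721, 0.2761]
tool_rot: [0.0, 0.985, 0.171, -0.001]
contact_force: [1.1, -0.9, -1.3]
gripper_width: 0.188
grasp_force: 59.2
t: 5.13
eef_pos: [0.5271, 0.2854, 0.2355]
tool_rot: [0.001, 1.0, 0.015, -0.002]
contact_force: [1.0, -0.3, -0.4]
gripper_width: 0.187
grasp_force: 59.2
pos [0.5271 0.2854 0.2355] a 1.71 tool shift [ 0.0013 -0.0007  0.0455] yaw row 0.1 t 5.13 F [ 1.  -0.3 -0.4] gw 0.187 gf 59.2
top [0.5324 0.293  1.6429] 0.3713988521562123
side [0.5331 0.2787 1.5873] 0.1985702289288653
```

```bash
python3 -m pendant '[[0.01,0.001,-0.001,0.03,0],[0.01,0,0,0.014,0],[0.01,0,0,0,0],[0.01,0,0,0,0]]' 60
python3 - <<'E'
from h import *
go(.5282,.286,1.65,.19)
L=[]
for c in("top","side"):
    im,d=bot.read_camera(c);cv2.imwrite(f"pics/{c}3.png",im)
    p=proj(c,(.53,.32,.02)).astype(int);L.append(cv2.resize(im[p[1]-40:p[1]+40,p[0]-50:p[0]+50],None,fx=4,fy=4,interpolation=cv2.INTER_CUBIC))
cv2.imwrite("pics/c3.png",np.hstack(L))
E
```

```text
t: 5.57
eef_pos: [0.5292, 0.2869, 0.1941]
tool_rot: [0.0, 1.0, 0.015, -0.0]
contact_force: [-0.1, -0.4, -1.1]
gripper_width: 0.185
grasp_force: 59.2
pos [0.5292 0.2869 0.1941] a 1.68 tool shift [-0.001   0.0009  0.0041] yaw row 0.0 t 5.57 F [-0.1 -0.4 -1.1] gw 0.185 gf 59.2
```

View pics/c3.png

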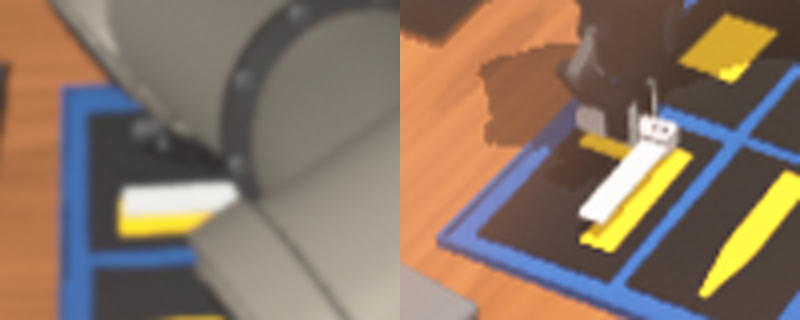

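Run:
```python
from fit import *
import fit as F
MOD["blade"]=[box(15,89,17,35,6.5,9.5)]
F.mask=lambda im,k:((im.min(-1)>165)).astype(np.float32)
for z in(.0148,.010):
  for c in("top","side"):
    im=cv2.imread(f"pics/{c}3.png")
    if c=="top": im[:, int(proj(c,(.5,.305,.02))[0]):]=0; MOD["blade"]=[box(25,89,17,35,6.5,9.5)]
    else: MOD["blade"]=[box(-9,89,17,35,6.5,9.5),box(-9,9,17,35,6.5,16)]
    p,f=fit(c,im,"blade","white",(.529,.288,np.radians(91)),z);print(z,c,p[:2].round(4),np.degrees(p[2]).round(1),round(f,3))
```

```text
0.0148 top [0.5326 0.2838] 91.6 0.005
0.0148 side [0.5371 0.2813] 92.6 0.028
0.01 top [0.5338 0.2848] 91.5 0.006
0.01 side [0.5401 0.2766] 92.4 0.021
```

```bash
python3 -m pendant '[[0.01,-0.006,-0.003,0,0],[0.01,0,0,0.005,0],[0.01,0,0,0.002,0],[0.01,0,0,0,0],[0.01,0,0,0,0],[0.01,0,0,0,0]]' 60
python3 - <<'E'
from fit import *
import fit as F
go(.5282,.286,1.65,.19)
F.mask=lambda im,k:((im.min(-1)>165)).astype(np.float32)
z=.008
for c in("top","side"):
    im=bot.read_camera(c)[0];cv2.imwrite(f"pics/{c}4.png",im)
    if c=="top": im[:, int(proj(c,(.5,.305,.02))[0]):]=0; MOD["blade"]=[box(25,89,17,35,6.5,9.5)]
    else: MOD["blade"]=[box(-9,89,17,35,6.5,9.5),box(-9,9,17,35,6.5,16)]
    p,f=fit(c,im,"blade","white",(.525,.288,np.radians(91)),z);print(z,c,p[:2].round(4),np.degrees(p[2]).round(1),round(f,3))
E
```

```text
t: 6.17
eef_pos: [0.5231, 0.2897, 0.1867]
tool_rot: [0.0, 1.0, 0.015, 0.0]
contact_force: [-0.4, 0.3, -0.8]
gripper_width: 0.189
grasp_force: 59.2
pos [0.5231 0.2897 0.1867] a 1.68 tool shift [ 0.005   0.0038 -0.0033] yaw row 0.0 t 6.17 F [-0.4  0.3 -0.8] gw 0.189 gf 59.2
0.008 top [0.5292 0.2904] 94.3 0.1
0.008 side [0.5296 0.2852] 92.7 0.024
```

```bash
python3 -m pendant '[[0.01,0,0,0.0015,0],[0.01,0,0,0,0],[0.01,0,0,0.0015,0],[0.01,0,0,0,0]]' 60
python3 -c "
from h import *
go(.5282,.286,1.65,.19)"
```

```text
t: 6.6
eef_pos: [0.5232, 0.2898, 0.1862]
tool_rot: [0.0, 1.0, 0.015, 0.0]
contact_force: [-8.4, -4.5, 22.8]
gripper_width: 0.188
grasp_force: 62.1
pos [0.5232 0.2898 0.1862] a 1.67 tool shift [ 0.0049  0.004  -0.0038] yaw row 0.0 t 6.6 F [-8.4 -4.5 22.8] gw 0.188 gf 62.1
```

```bash
python3 -m pendant '[[0.01,0,0,-0.0015,0],[0.04,0,0,0,0],[0.04,0,0,0,0],[0.04,0,0,0,0],[0.04,0,0,-0.03,0],[0.04,0,0,-0.04,0],[0.04,0,0,-0.04,0],[0.04,0.01,0.035,0,0],[0.04,0.01,0.035,0,0],[0.04,0.01,0.035,0,0],[0.04,0.01,0.035,0,0],[0.04,0.01,0.035,0,0]]' 60
python3 -m pendant '[[0.035,0.007,0.035,0,3],[0.035,0.007,0.035,0,3],[0.035,0.007,0.035,0,3],[0.035,0,0.035,0,3],[0.035,0,0.035,0,3],[0.035,0,0.03,0,3],[0.035,0,0,0,0],[0.035,0,0,0,0]]' 60
python3 - <<'E'
from fit import *
go(.624,-.119,22.9,.2)
im0=[cv2.imread(f"pics/{c}0.png") for c in("top","side")]
for c in("top","side"):
    im=bot.read_camera(c)[0];cv2.imwrite(f"pics/{c}5.png",im)
    p,f=fit(c,im,"square","white",(.527,.286,np.radians(91)),.007);q=fit(c,cv2.imread(f"pics/{c}0.png"),"m_square","yellow",GM["m_square"][1],.007)[0]
    a=q[2];print(c,p[:2].round(4),np.degrees(p[2]).round(1),round(f,3),"want",(q[:2]-.04*np.array([np.cos(a),np.sin(a)])).round(4),np.degrees(a).round(1))
E
```

```text
t: 7.6
eef_pos: [0.5784, 0.1146, 0.2951]
tool_rot: [0.0, 1.0, 0.015, 0.0]
contact_force: [0.4, -0.6, -0.0]
gripper_width: 0.472
grasp_force: 0.0
t: 8.27
eef_pos: [0.5785, -0.0898, 0.2949]
tool_rot: [0.0, 0.99, -0.144, -0.0]
contact_force: [0.1, 0.4, 0.3]
gripper_width: 0.411
grasp_force: 0.0
pos [ 0.5785 -0.0898  0.2949] a -16.56 tool shift [0.0519 0.0149 0.0949] yaw row -39.5 t 8.27 F [0.1 0.4 0.3] gw 0.411 gf 0.0
top [0.5284 0.2899] 91.6 0.025 want [0.5268 0.2879] 91.5
side [0.5299 0.2828] 91.4 0.012 want [0.5288 0.2843] 91.5
```

Square placed within 2 mm and 0.2°. Now the punch.

```bash
python3 -m pendant '[[0.035,0.0263,0.007,0,0],[0.035,0.0263,0.007,0,0],[0.035,0,0,0.01,6.4],[0.035,0,0,0.01,6.4],[0.035,0,0,0.01,6.3],[0.035,0,0,0.01,6.3],[0.035,0,0,0.01,6.3],[0.035,0,0,0.01,6.3],[0.035,0,0,0.01,6.3],[0.035,0,0,0.01,6.3],[0.035,0,0,0,0]]' 60
python3 - <<'E'
from h import *
go(.625,-.118,-67.1,.2)
print(np.round(bot.get_obs()["q"],2))
L=[]
for c in("top","side"):
    im,d=bot.read_camera(c)
    P=tool()[0]-[0,0,.165]
    u=proj(c,P); u=(int(u[0]),int(u[1])); cv2.circle(im,u,1,(0,255,0),-1)
    L.append(cv2.resize(im[u[1]-40:u[1]+40,u[0]-50:u[0]+50],None,fx=4,fy=4,interpolation=cv2.INTER_CUBIC))
cv2.imwrite("pics/c6.png",np.hstack(L))
E
```

```text
t: 9.28
eef_pos: [0.6253, -0.1127, 0.2129]
tool_rot: [0.0, 0.834, -0.551, -0.002]
contact_force: [-0.3, -0.4, -0.3]
gripper_width: 0.411
grasp_force: 0.0
pos [ 0.6253 -0.1127  0.2129] a -66.9 tool shift [0.0048 0.0024 0.0129] yaw row 0.2 t 9.28 F [-0.3 -0.4 -0.3] gw 0.411 gf 0.0
[-0.09  0.65  0.24  1.8  -0.22  0.72 -2.47]
```

View pics/c6.png

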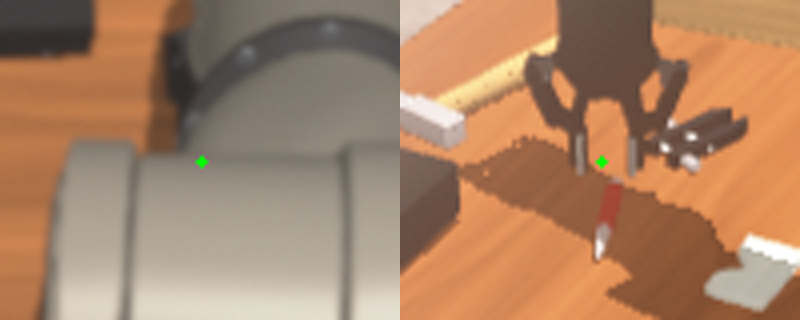

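q7 is nearing its limit, so I'll turn the gripper half round (same grasp) before going down.

```bash
python3 -m pendant '[[0.035,0.0065,0.003,0,0],[0.035,0,0,0,-7],[0.035,0,0,0,-7],[0.035,0,0,0,-7],[0.035,0,0,0,-7],[0.035,0,0,0,-7],[0.035,0,0,0,-7],[0.035,0,0,0,-7],[0.035,0,0,0,-7],[0.035,0,0,0,-7],[0.035,0,0,0,-7],[0.035,0,0,0,-7]]'
python3 -m pendant '[[0.035,0,0,0,-7],[0.035,0,0,0,-7],[0.035,0,0,0,-7],[0.035,0,0,0,-7],[0.035,0,0,0,-7],[0.035,0,0,0,-7],[0.035,0,0,0,-7],[0.035,0,0,0,-7],[0.035,0,0,0,-7],[0.035,0,0,0,-7],[0.035,0,0,0,-7],[0.035,0,0,0,-7]]'
python3 -m pendant '[[0.035,0,0,0,-7],[0.035,0,0,0,-7],[0.035,0,0,0,-5],[0.035,0,0,0,0],[0.035,0,0,0,0]]'
python3 -c "
from h import *
go(.6255,-.120,112.9,.178)"
```

```text
t: 10.38
eef_pos: [0.6257, -0.1236, 0.2164]
tool_rot: [0.0, 0.996, 0.092, 0.001]
contact_force: [-0.5, 0.2, -0.2]
gripper_width: 0.41
grasp_force: 0.0
t: 11.38
eef_pos: [0.6257, -0.1239, 0.2163]
tool_rot: [0.001, 0.679, 0.734, 0.0]
contact_force: [0.0, 0.7, 0.1]
gripper_width: 0.408
grasp_force: 0.0
t: 11.8
eef_pos: [0.6256, -0.1237, 0.2159]
tool_rot: [0.001, 0.552, 0.834, 0.0]
contact_force: [0.3, -0.1, -0.1]
gripper_width: 0.409
grasp_force: 0.0
pos [ 0.6256 -0.1237  0.2159] a 112.94 tool shift [0.0035 0.0013 0.0379] yaw row 0.0 t 11.8 F [ 0.3 -0.1 -0.1] gw 0.409 gf 0.0
```

```bash
python3 -m pendant '[[0.035,0.0035,0.001,0.02,0],[0.035,0,0,0.013,0],[0.035,0,0,0.005,0],[0.035,0,0,0,0],[0.005,0,0,0,0],[0.005,0,0,0,0],[0.005,0,0,0,0],[0.005,0,0,0,0],[0.005,0,0,0,0],[0.005,0,0,0,0],[0.005,0,0,0,0]]' 50
python3 -c "
from h import *
go(.6255,-.120,112.9,.178)"
```

```text
t: 12.72
eef_pos: [0.6253, -0.1192, 0.1778]
tool_rot: [0.001, 0.551, 0.834, 0.0]
contact_force: [-0.9, -1.1, 3.8]
gripper_width: 0.144
grasp_force: 50.1
pos [ 0.6253 -0.1192  0.1778] a 113.08 tool shift [-0.0008 -0.0001 -0.0002] yaw row 0.2 t 12.72 F [-0.9 -1.1  3.8] gw 0.144 gf 50.1
```

```bash
python3 -m pendant '[[0.005,0,0,-0.02,0],[0.005,0,0,-0.03,0],[0.005,0,0,-0.03,0],[0.005,0.0394,-0.0021,0,0],[0.005,0.0394,-0.0021,0,0],[0.005,0.0394,-0.0021,0,0],[0.005,0.0394,-0.0021,0,0],[0.005,0.0394,-0.0021,0,0],[0.005,0.0394,-0.0021,0,0],[0.005,0.0394,-0.0021,0,0],[0.005,0.0394,-0.0021,0,0],[0.005,0.0394,-0.0021,0,0]]'
python3 -m pendant '[[0.005,0.0394,-0.0021,0,0],[0.005,0.0394,-0.0021,0,0],[0.005,0.0394,-0.0021,0,0],[0.005,0,0,0,5.7],[0.005,0,0,0,5.7],[0.005,0,0,0,5.7],[0.005,0,0,0.02,5.7],[0.005,0,0,0.02,0],[0.005,0,0,0.01,0],[0.005,0,0,0,0],[0.005,0,0,0,0]]'
python3 - <<'E'
from h import *
go(.416,.3055,90.3,.186)
L=[]
for c in("top","side"):
    im,d=bot.read_camera(c);cv2.imwrite(f"pics/{c}7.png",im)
    u=proj(c,(.416,.3205,.01)).astype(int)
    L.append(cv2.resize(im[u[1]-40:u[1]+40,u[0]-50:u[0]+50],None,fx=4,fy=4,interpolation=cv2.INTER_CUBIC))
cv2.imwrite("pics/c7.png",np.hstack(L))
E
```

```text
t: 13.72
eef_pos: [0.4672, 0.2009, 0.2571]
tool_rot: [0.0, 0.551, 0.834, -0.0]
contact_force: [0.6, 0.6, -0.3]
gripper_width: 0.137
grasp_force: 49.5
t: 14.63
eef_pos: [0.4161, 0.3058, 0.2069]
tool_rot: [-0.0, 0.705, 0.709, -0.001]
contact_force: [-0.2, -0.1, -0.6]
gripper_width: 0.142
grasp_force: 49.5
pos [0.4161 0.3058 0.2069] a 90.33 tool shift [-0.0003 -0.0001  0.0209] yaw row 0.0 t 14.63 F [-0.2 -0.1 -0.6] gw 0.142 gf 49.5
```

View pics/c7.png

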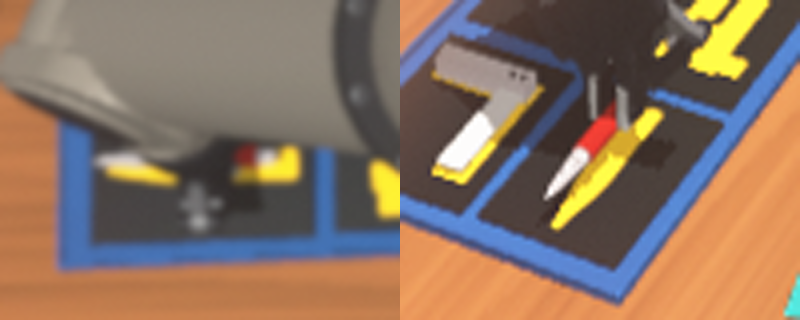

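The held punch's tip shows at crop (96,160) in the top view and (147,198) in the side view. Next, the tip positions in world coordinates.

Run:
```python
from h import *
for c,cx,cy in(("top",96,160),("side",147,198)):
    u=proj(c,(.416,.3205,.01)).astype(int);r=(u[0]-50+cx/4,u[1]-40+cy/4);print(c,"tip",ray(c,r,.036).round(4))
    im=cv2.imread(f"pics/{c}7.png").astype(int)
    m=(im[...,2]-im[...,1]>95)&(im[...,2]>110)
    v,uu=np.nonzero(m);k=(abs(uu-u[0])<30)&(abs(v-u[1])<25);print(" red",k.sum(),[ray(c,(a,b),.040).round(3)[:2].tolist() for a,b in zip(uu[k][::6],v[k][::6])])
```

```text
top tip [0.4146 0.3864 0.036 ]
 red 0 []
side tip [0.4154 0.3882 0.036 ]
 red 61 [[0.421, 0.302], [0.415, 0.308], [0.423, 0.32], [0.423, 0.325], [0.41, 0.318], [0.412, 0.323], [0.417, 0.33], [0.422, 0.337], [0.408, 0.33], [0.411, 0.335], [0.41, 0.343]]
```

```bash
python3 -m pendant '[[0.005,-0.006,0.0005,0,0],[0.005,0,0,0.012,0],[0.005,0,0,0.006,0],[0.005,0,0,0.002,0],[0.005,0,0,0,0],[0.005,0,0,0.002,0],[0.005,0,0,0,0]]'
python3 -c "
from h import *
go(.416,.3055,90.3,.186)"
```

```text
t: 15.32
eef_pos: [0.4169, 0.3001, 0.185]
tool_rot: [-0.0, 0.705, 0.709, -0.0]
contact_force: [-0.6, 0.2, -0.4]
gripper_width: 0.14
grasp_force: 49.5
pos [0.4169 0.3001 0.185 ] a 90.3 tool shift [ 0.0054 -0.0008 -0.001 ] yaw row -0.0 t 15.32 F [-0.6  0.2 -0.4] gw 0.14 gf 49.5
```

```bash
python3 -m pendant '[[0.005,0,0,0.001,0],[0.005,0,0,0,0],[0.005,0,0,0.001,0],[0.005,0,0,0,0]]'
python3 -c "
from h import *
go(.416,.3055,90.3,.186)"
```

```text
t: 15.65
eef_pos: [0.4168, 0.3002, 0.1847]
tool_rot: [0.001, 0.705, 0.709, 0.0]
contact_force: [-4.7, -4.8, 15.8]
gripper_width: 0.145
grasp_force: 51.6
pos [0.4168 0.3002 0.1847] a 90.3 tool shift [ 0.0053 -0.0008 -0.0013] yaw row -0.0 t 15.65 F [-4.7 -4.8 15.8] gw 0.145 gf 51.6
```

```bash
python3 -m pendant '[[0.005,0,0,-0.001,0],[0.03,0,0,0,0],[0.03,0,0,0,0],[0.03,0,0,0,0],[0.03,0,0,-0.03,0],[0.03,0,0,-0.04,0],[0.06,0,0,-0.03,0],[0.06,-0.0361,0.0118,0,0],[0.06,-0.0361,0.0118,0,0],[0.06,-0.0361,0.0118,0,0],[0.06,-0.0361,0.0118,0,0],[0.06,-0.0361,0.0118,0,0]]'
python3 -m pendant '[[0.06,-0.0361,0.0118,0,0],[0.06,-0.0361,0.0118,0,0],[0.06,-0.0361,0.0118,0,0],[0.06,-0.0361,0.0118,0,0],[0.06,-0.0361,0.0118,0,0],[0.06,-0.0361,0.0118,0,0],[0.06,-0.0361,0.0118,0,0],[0.06,-0.0361,0.0118,0,0],[0.06,0,0,0,0],[0.06,0,0,0,0]]'
python3 - <<'E'
from fit import *
go(.606,-.277,70,.2)
for c in("top","side"):
    im=bot.read_camera(c)[0];cv2.imwrite(f"pics/{c}8.png",im)
    p,f=fit(c,im,"punch","red",(.415,.304,np.radians(90)),.007);q=fit(c,cv2.imread(f"pics/{c}0.png"),"m_punch","yellow",GM["m_punch"][1],.007)[0]
    a=q[2];print(c,p[:2].round(4),np.degrees(p[2]).round(1),round(f,3),"want",(q[:2]-.015*np.array([np.cos(a),np.sin(a)])).round(4),np.degrees(a).round(1))
im=cv2.imread("pics/side8.png");u=proj("side",(.41,.32,.01)).astype(int);cv2.imwrite("pics/c8.png",cv2.resize(np.hstack([cv2.imread("pics/top8.png")[140:240,190:340],im[190:290,200:350]]),None,fx=2.6,fy=2.6,interpolation=cv2.INTER_CUBIC))
E
```

```text
t: 16.65
eef_pos: [0.4771, 0.1179, 0.2843]
tool_rot: [0.0, 0.705, 0.709, 0.0]
contact_force: [0.7, 0.1, -0.1]
gripper_width: 0.702
grasp_force: 0.0
t: 17.48
eef_pos: [0.5726, -0.1716, 0.2836]
tool_rot: [0.0, 0.707, 0.707, -0.0]
contact_force: [-0.2, 0.8, 0.2]
gripper_width: 0.702
grasp_force: 0.0
pos [ 0.5726 -0.1716  0.2836] a 89.98 tool shift [-0.1053  0.0334  0.0836] yaw row 20.0 t 17.48 F [-0.2  0.8  0.2] gw 0.702 gf 0.0
top [0.4167 0.3097] 88.2 0.228 want [0.4148 0.3076] 90.3
side [0.4188 0.3018] 92.8 0.243 want [0.4167 0.3045] 90.3
```

View pics/c8.png

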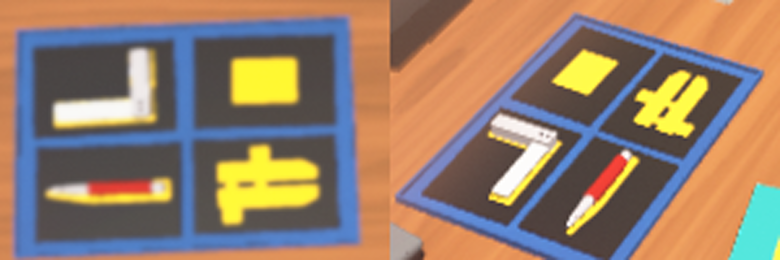

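Square and punch both cover their silhouettes. Next is the clamp.

```bash
python3 -m pendant '[[0.06,-0.035,0.011,0,0],[0.06,-0.035,0.011,0,0],[0.06,-0.035,0.011,0,0],[0.06,0,0,0.02,6.7],[0.06,0,0,0.02,6.7],[0.06,0,0,0.02,6.6],[0.06,0,0,0,0],[0.06,0,0,0,0]]'
python3 - <<'E'
from h import *
go(.606,-.277,70,.178)
L=[]
for c in("top","side"):
    im,d=bot.read_camera(c);cv2.imwrite(f"pics/{c}9.png",im)
    u=proj(c,(.606,-.277,.01)).astype(int)
    L.append(cv2.resize(im[u[1]-40:u[1]+40,u[0]-50:u[0]+50],None,fx=4,fy=4,interpolation=cv2.INTER_CUBIC))
cv2.imwrite("pics/c9.png",np.hstack(L))
E
```

```text
t: 18.25
eef_pos: [0.6061, -0.2712, 0.2235]
tool_rot: [-0.001, 0.816, 0.578, -0.001]
contact_force: [1.4, -0.3, -0.2]
gripper_width: 0.703
grasp_force: 0.0
pos [ 0.6061 -0.2712  0.2235] a 70.65 tool shift [-0.0055  0.002   0.0455] yaw row 0.7 t 18.25 F [ 1.4 -0.3 -0.2] gw 0.703 gf 0.0
```

View pics/c9.png

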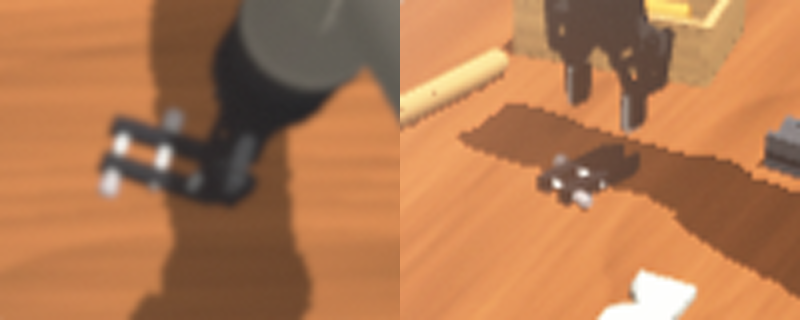

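```bash
python3 -m pendant '[[0.06,-0.0055,0.002,0.015,0.7],[0.06,0,0,0.015,0],[0.06,0,0,0.01,0],[0.06,0,0,0.006,0],[0.06,0,0,0,0],[0.025,0,0,0,0],[0.025,0,0,0,0],[0.025,0,0,0,0],[0.025,0,0,0,0],[0.025,0,0,0,0],[0.025,0,0,0,0]]' 60
python3 -m pendant '[[0.025,0,0,-0.02,0],[0.025,0,0,-0.03,0],[0.025,0,0,-0.03,0],[0.025,0,0,0,0],[0.025,0,0,0,0]]'
python3 -c "
from h import *
go(.4185,.138,90.5,.26)"
```

```text
t: 19.27
eef_pos: [0.6065, -0.2793, 0.1788]
tool_rot: [0.0, 0.821, 0.571, 0.0]
contact_force: [-0.6, 0.2, 2.7]
gripper_width: 0.443
grasp_force: 60.3
t: 19.68
eef_pos: [0.6068, -0.2796, 0.26]
tool_rot: [0.002, 0.821, 0.571, 0.001]
contact_force: [0.4, -0.4, -1.9]
gripper_width: 0.444
grasp_force: 60.6
pos [ 0.6068 -0.2796  0.26  ] a 69.58 tool shift [ 0.3256 -0.3222 -0.0013] yaw row -20.9 t 19.68 F [ 0.4 -0.4 -1.9] gw 0.444 gf 60.6
```

```bash
python3 -m pendant '[[0.025,0.0271,-0.0268,0,0],[0.025,0.0271,-0.0268,0,0],[0.025,0.0271,-0.0268,0,0],[0.025,0.0271,-0.0268,0,0],[0.025,0.0271,-0.0268,0,0],[0.025,0.0271,-0.0268,0,0],[0.025,0.0271,-0.0268,0,0],[0.025,0.0271,-0.0268,0,0],[0.025,0.0271,-0.0268,0,0],[0.025,0.0271,-0.0268,0,0],[0.025,0.0271,-0.0268,0,0],[0.025,0.0271,-0.0268,0,0]]'
python3 -m pendant '[[0.025,0,0,0,-7],[0.025,0,0,0,-7],[0.025,0,0,0,-6.9],[0.025,0,0,0.02,0],[0.025,0,0,0.02,0],[0.025,0,0,0.015,0],[0.025,0,0,0,0],[0.025,0,0,0,0]]'
python3 - <<'E'
from h import *
go(.4193,.138,90.5,.186)
L=[]
for c in("top","side"):
    im,d=bot.read_camera(c);cv2.imwrite(f"pics/{c}10.png",im)
    u=proj(c,(.42,.158,.01)).astype(int)
    L.append(cv2.resize(im[u[1]-40:u[1]+40,u[0]-50:u[0]+50],None,fx=4,fy=4,interpolation=cv2.INTER_CUBIC))
cv2.imwrite("pics/c10.png",np.hstack(L))
E
```

```text
t: 20.68
eef_pos: [0.4165, 0.1385, 0.257]
tool_rot: [-0.0, 0.821, 0.57, -0.001]
contact_force: [1.1, 1.1, -2.4]
gripper_width: 0.443
grasp_force: 60.8
t: 21.35
eef_pos: [0.4173, 0.1373, 0.202]
tool_rot: [-0.001, 0.704, 0.71, -0.002]
contact_force: [-0.6, 0.2, -1.7]
gripper_width: 0.449
grasp_force: 60.9
pos [0.4173 0.1373 0.202 ] a 90.51 tool shift [0.0007 0.0021 0.016 ] yaw row 0.0 t 21.35 F [-0.6  0.2 -1.7] gw 0.449 gf 60.9
```

View pics/c10.png

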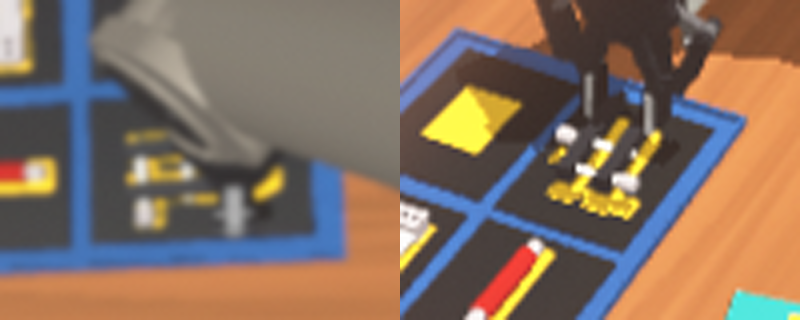

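Run:
```python
from h import *
for c,cx,cy,z,o in(("top",143,213,.035,(-.028,.055)),("side",165,133,.033,(.028,.025)),("side",225,182,.033,(-.028,.055))):
    u=proj(c,(.42,.158,.01)).astype(int);r=(u[0]-50+cx/4,u[1]-40+cy/4);p=ray(c,r,z)[:2];print(c,p.round(4),"jaws",(p-o).round(4))
for c in("top","side"):
    im=cv2.imread(f"pics/{c}10.png").astype(int);u=proj(c,(.42,.158,.01)).astype(int)
    m=(im.min(-1)>150).astype(np.uint8);m[:u[1]-25]=0;m[u[1]+25:]=0;m[:,:u[0]-20]=0;m[:,u[0]+30:]=0
    n,_,st,ce=cv2.connectedComponentsWithStats(m)
    for i in range(1,n): print(c,st[i,4],ray(c,ce[i],.034).round(4)[:2])
```

```text
top [0.3816 0.1961] jaws [0.4096 0.1411]
side [0.4454 0.1686] jaws [0.4174 0.1436]
side [0.3838 0.1969] jaws [0.4118 0.1419]
top 28 [0.4743 0.1708]
top 17 [0.4118 0.1978]
top 6 [0.4104 0.1684]
top 27 [0.3831 0.1378]
top 22 [0.3831 0.1969]
side 1 [0.415  0.1052]
side 18 [0.4462 0.1686]
side 3 [0.398  0.1332]
side 12 [0.4173 0.1678]
side 1 [0.3937 0.1666]
side 12 [0.415  0.1981]
side 23 [0.3854 0.196 ]
side 11 [0.4067 0.283 ]
```

```bash
python3 -m pendant '[[0.025,-0.0045,0.005,0.01,0],[0.025,0,0,0.004,0],[0.025,0,0,0.001,0],[0.025,0,0,0,0],[0.025,0,0,0.001,0],[0.025,0,0,0,0]]'
python3 -c "
from h import *
go(.4193,.138,90.5,.186)"
```

```text
t: 21.95
eef_pos: [0.4233, 0.1333, 0.1872]
tool_rot: [0.0, 0.704, 0.71, 0.0]
contact_force: [0.7, 0.2, -2.9]
gripper_width: 0.443
grasp_force: 60.8
pos [0.4233 0.1333 0.1872] a 90.49 tool shift [ 0.0047 -0.0039  0.0012] yaw row -0.0 t 21.95 F [ 0.7  0.2 -2.9] gw 0.443 gf 60.8
```

```bash
python3 -m pendant '[[0.025,0,0,0.0015,0],[0.025,0,0,0,0],[0.025,0,0,0.0007,0],[0.025,0,0,0,0]]'
python3 - <<'E'
from h import *
go(.4193,.138,90.5,.186)
for c in("top","side"):
    im=bot.read_camera(c)[0].astype(int);u=proj(c,(.42,.158,.01)).astype(int)
    m=(im.min(-1)>150).astype(np.uint8);m[:u[1]-25]=0;m[u[1]+25:]=0;m[:,:u[0]-20]=0;m[:,u[0]+30:]=0
    n,_,st,ce=cv2.connectedComponentsWithStats(m)
    for i in range(1,n):
        if st[i,4]>5: print(c,st[i,4],ray(c,ce[i],.017).round(4)[:2])
E
```

```text
t: 22.28
eef_pos: [0.4234, 0.1334, 0.1857]
tool_rot: [0.0, 0.704, 0.71, 0.0]
contact_force: [-1.7, -1.2, 9.0]
gripper_width: 0.444
grasp_force: 62.0
pos [0.4234 0.1334 0.1857] a 90.49 tool shift [ 0.0047 -0.004  -0.0004] yaw row -0.0 t 22.28 F [-1.7 -1.2  9. ] gw 0.444 gf 62.0
top 23 [0.4796 0.1651]
top 16 [0.419 0.194]
top 9 [0.4186 0.1646]
top 22 [0.3901 0.1928]
top 19 [0.3884 0.1339]
side 16 [0.4517 0.1648]
side 11 [0.4227 0.1631]
side 12 [0.4216 0.1934]
side 21 [0.3907 0.1915]
side 11 [0.4162 0.2662]
```

```bash
python3 -m pendant '[[0.025,0,0,-0.0007,0],[0.06,0,0,0,0],[0.06,0,0,0,0],[0.06,0,0,0,0],[0.06,0,0,-0.03,0],[0.06,0,0,-0.04,0],[0.06,0,0,-0.03,0],[0.06,-0.0359,0.002,0,0],[0.06,-0.0359,0.002,0,0],[0.06,-0.0359,0.002,0,0],[0.06,-0.0359,0.002,0,0],[0.06,-0.0359,0.002,0,0]]'
python3 -m pendant '[[0.06,-0.0359,0.002,0,0],[0.06,-0.0359,0.002,0,0],[0.06,-0.0359,0.002,0,0],[0.06,-0.0359,0.002,0,0],[0.06,-0.0359,0.002,0,0],[0.06,-0.0359,0.002,0,0],[0.06,-0.0359,0.002,0,0],[0.06,-0.0359,0.002,0,0],[0.06,-0.0359,0.002,0,0],[0.06,0,0,0,-7],[0.06,0,0,0,-7],[0.06,0,0,0,-7]]'
python3 -m pendant '[[0.06,0,0,0,-7],[0.06,0,0,0,-7],[0.06,0,0,0,-7],[0.06,0,0,0,-7],[0.06,0,0,0,-7],[0.06,0,0,0,-7],[0.06,0,0,0,-7],[0.06,0,0,0,-7],[0.06,0,0,0,-7],[0.06,0,0,0,0],[0.06,0,0,0,0]]'
python3 - <<'E'
from fit import *
go(.451,-.370,174.5,.178);print(np.round(bot.get_obs()["q"],2))
L=[]
for c,w in(("top",(140,240,190,340)),("side",(190,290,200,350))):
    im=bot.read_camera(c)[0];cv2.imwrite(f"pics/{c}11.png",im);L.append(im[w[0]:w[1],w[2]:w[3]])
cv2.imwrite("pics/c11.png",cv2.resize(np.hstack(L),None,fx=2.6,fy=2.6,interpolation=cv2.INTER_CUBIC))
E
```

```text
t: 23.38
eef_pos: [0.4345, -0.0479, 0.2859]
tool_rot: [0.0, 0.704, 0.71, 0.0]
contact_force: [1.3, 0.2, -0.4]
gripper_width: 0.704
grasp_force: 0.0
t: 24.38
eef_pos: [0.4552, -0.37, 0.2853]
tool_rot: [-0.0, 0.561, 0.828, 0.0]
contact_force: [0.8, -0.7, 0.0]
gripper_width: 0.704
grasp_force: 0.0
t: 25.3
eef_pos: [0.4553, -0.3693, 0.2854]
tool_rot: [-0.0, 0.05, 0.999, 0.0]
contact_force: [0.2, -0.0, 0.1]
gripper_width: 0.702
grasp_force: 0.0
pos [ 0.4553 -0.3693  0.2854] a 174.26 tool shift [ 0.0042 -0.0012  0.1074] yaw row -0.2 t 25.3 F [ 0.2 -0.   0.1] gw 0.702 gf 0.0
[ 1.12  0.58 -0.73  1.84  0.48  0.91  1.64]
```

View pics/c11.png

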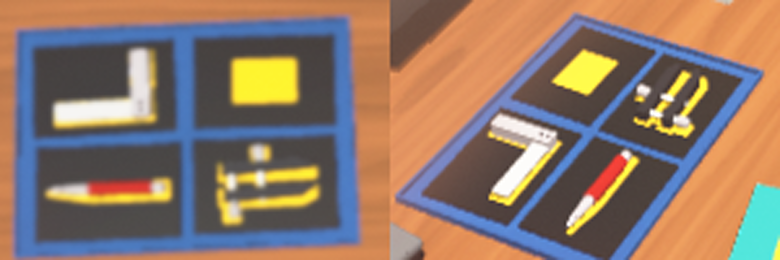

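The clamp covers its silhouette. On to the V-block.

```bash
python3 -m pendant '[[0.06,0.002,-0.001,0.035,0],[0.06,0,0,0.035,0],[0.06,0,0,0.02,0],[0.06,0,0,0.012,0],[0.06,0,0,0.005,0],[0.06,0,0,0,0],[0.025,0,0,0,0],[0.025,0,0,0,0],[0.025,0,0,0,0],[0.025,0,0,0,0],[0.025,0,0,0,0],[0.025,0,0,0,0]]' 70
python3 -c "
from h import *
go(.530,.157,89.5,.29)"
```

```text
t: 26.4
eef_pos: [0.4544, -0.3698, 0.1805]
tool_rot: [0.001, 0.048, 0.999, -0.0]
contact_force: [0.1, 3.1, 7.2]
gripper_width: 0.457
grasp_force: 72.6
pos [ 0.4544 -0.3698  0.1805] a 174.5 tool shift [-0.025   0.5315 -0.1099] yaw row 85.0 t 26.4 F [0.1 3.1 7.2] gw 0.457 gf 72.6
```

```bash
python3 -m pendant '[[0.025,0,0,-0.02,0],[0.025,0,0,-0.03,0],[0.025,0,0,-0.03,0],[0.025,0,0,-0.03,0],[0.025,-0.0018,0.038,0,0],[0.025,-0.0018,0.038,0,0],[0.025,-0.0018,0.038,0,0],[0.025,-0.0018,0.038,0,0],[0.025,-0.0018,0.038,0,0],[0.025,-0.0018,0.038,0,0],[0.025,-0.0018,0.038,0,0],[0.025,-0.0018,0.038,0,0]]'
python3 -m pendant '[[0.025,-0.0018,0.038,0,0],[0.025,-0.0018,0.038,0,0],[0.025,-0.0018,0.038,0,0],[0.025,-0.0018,0.038,0,0],[0.025,-0.0018,0.038,0,0],[0.025,-0.0018,0.038,0,0],[0.025,0,0,0,0],[0.025,0,0,0,7],[0.025,0,0,0,7],[0.025,0,0,0,7],[0.025,0,0,0,7],[0.025,0,0,0,7]]'
python3 -m pendant '[[0.025,0,0,0,7],[0.025,0,0,0,7],[0.025,0,0,0,7],[0.025,0,0,0,7],[0.025,0,0,0,7],[0.025,0,0,0,7],[0.025,0,0,0,7],[0.025,0,0,0.03,1],[0.025,0,0,0.03,0],[0.025,0,0,0.02,0],[0.025,0,0,0,0],[0.025,0,0,0,0]]'
python3 -c "
from h import *
go(.530,.157,89.5,.19)"
```

```text
t: 27.4
eef_pos: [0.4965, -0.0676, 0.2888]
tool_rot: [-0.0, 0.049, 0.999, -0.001]
contact_force: [-0.1, 0.4, -6.2]
gripper_width: 0.455
grasp_force: 72.3
t: 28.4
eef_pos: [0.5294, 0.1563, 0.2886]
tool_rot: [0.0, 0.349, 0.937, -0.0]
contact_force: [-0.4, 0.3, -4.9]
gripper_width: 0.456
grasp_force: 72.8
t: 29.4
eef_pos: [0.5291, 0.1566, 0.2081]
tool_rot: [-0.001, 0.71, 0.704, -0.001]
contact_force: [0.6, 0.7, -4.9]
gripper_width: 0.455
grasp_force: 72.6
pos [0.5291 0.1566 0.2081] a 89.49 tool shift [0.0004 0.0009 0.0181] yaw row -0.0 t 29.4 F [ 0.6  0.7 -4.9] gw 0.455 gf 72.6
```

```bash
python3 -m pendant '[[0.025,0,0,0.012,0],[0.025,0,0,0,0],[0.025,0,0,0,0]]'
python3 - <<'E'
from fit import *
go(.530,.157,89.5,.1875)
z=tool()[0][2]-.1805
L=[]
for c in("top","side"):
    im,d=bot.read_camera(c);cv2.imwrite(f"pics/{c}12.png",im)
    u=proj(c,(.53,.157,.02)).astype(int);S=5
    cr=cv2.resize(im[u[1]-30:u[1]+30,u[0]-40:u[0]+40],None,fx=S,fy=S,interpolation=cv2.INTER_CUBIC)
    P=tool()[0]
    for X in box(-20,20,-30,30,0,35): 
        q=proj(c,X+[P[0],P[1],z]);cv2.circle(cr,tuple(int(v) for v in (q-u+[40,30]+.5)*S),2,(0,255,0),-1)
    m=(.5292,.1591,88.8) if c=="top" else (.5314,.1545,90.2)
    for X in MOD["m_vblock"][0]:
        a=np.radians(m[2]);w=[m[0]+np.cos(a)*X[0]-np.sin(a)*X[1],m[1]+np.sin(a)*X[0]+np.cos(a)*X[1],.006]
        cv2.circle(cr,tuple(int(v) for v in (proj(c,w)-u+[40,30]+.5)*S),2,(255,0,255),-1)
    L.append(cr)
cv2.imwrite("pics/c12.png",np.hstack(L))
E
```

```text
t: 29.65
eef_pos: [0.5298, 0.1571, 0.1972]
tool_rot: [0.0, 0.71, 0.704, 0.0]
contact_force: [-0.2, -0.1, -5.1]
gripper_width: 0.457
grasp_force: 72.6
pos [0.5298 0.1571 0.1972] a 89.48 tool shift [-0.0001  0.0002  0.0097] yaw row -0.0 t 29.65 F [-0.2 -0.1 -5.1] gw 0.457 gf 72.6
```

View pics/c12.png

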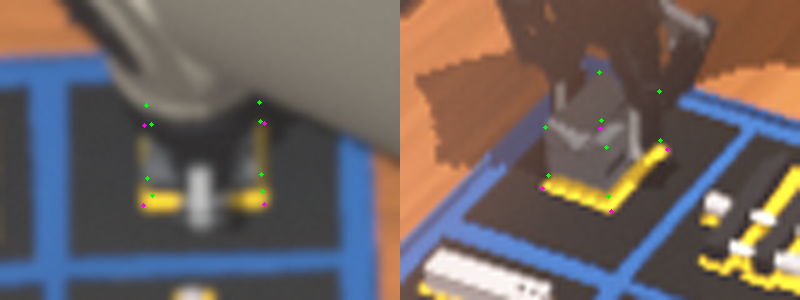

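Aligned in both views, so I'm lowering it.

```bash
python3 -m pendant '[[0.025,0,0,0.006,0],[0.025,0,0,0.002,0],[0.025,0,0,0,0],[0.025,0,0,0.001,0],[0.025,0,0,0,0],[0.025,0,0,0.001,0],[0.025,0,0,0,0]]'
python3 -c "
from h import *
go(.530,.157,89.5,.1875)"
```

```text
t: 30.33
eef_pos: [0.5297, 0.1573, 0.1875]
tool_rot: [0.0, 0.71, 0.704, -0.0]
contact_force: [-3.4, -1.0, 3.8]
gripper_width: 0.455
grasp_force: 73.9
pos [0.5297 0.1573 0.1875] a 89.49 tool shift [-0.0003  0.0003  0.    ] yaw row -0.0 t 30.33 F [-3.4 -1.   3.8] gw 0.455 gf 73.9
```

Contact (the force went from −5 to +4 N). Releasing, retreating away from the tray and checking.

```bash
python3 -m pendant '[[0.06,0,0,0,0],[0.06,0,0,0,0],[0.06,0,0,0,0],[0.06,0,0,0,0],[0.06,0,0,-0.03,0],[0.06,0,0,-0.04,0],[0.06,0,0,-0.04,0],[0.06,-0.038,0,0,0],[0.06,-0.038,0,0,0],[0.06,-0.038,0,0,0],[0.06,-0.038,0,0,0],[0.06,-0.038,0,0,0]]'
python3 -m pendant '[[0.06,-0.038,0,0,0],[0.06,-0.038,0,0,0],[0.06,-0.038,0,0,0],[0.06,-0.038,0,0,0],[0.06,-0.038,0,0,0],[0.06,-0.038,0,0,0],[0.06,-0.038,0,0,0],[0.06,0,0,0,0],[0.06,0,0,0,0]]'
python3 - <<'E'
from fit import *
L=[]
for c,w in(("top",(140,240,190,340)),("side",(190,290,200,350))):
    im=bot.read_camera(c)[0];cv2.imwrite(f"pics/{c}13.png",im);L.append(im[w[0]:w[1],w[2]:w[3]])
cv2.imwrite("pics/c13.png",cv2.resize(np.hstack(L),None,fx=2.6,fy=2.6,interpolation=cv2.INTER_CUBIC))
for n in("testpiece_mid","file_handle"): print(n,[(np.round(r["at"],1),round(r["score"],2)) for r in bot.pinpoint(n,"top")[:2]])
E
```

```text
t: 31.33
eef_pos: [0.5277, -0.0346, 0.297]
tool_rot: [0.0, 0.71, 0.704, 0.0]
contact_force: [-0.4, -0.2, 0.2]
gripper_width: 0.704
grasp_force: 0.0
t: 32.08
eef_pos: [0.5247, -0.3019, 0.2964]
tool_rot: [0.0, 0.712, 0.702, -0.0]
contact_force: [1.0, 1.9, 0.3]
gripper_width: 0.704
grasp_force: 0.0
testpiece_mid [(array([379.5, 188.5]), 0.81)]
file_handle [(array([438.9, 231.4]), 0.89)]
```

View pics/c13.png

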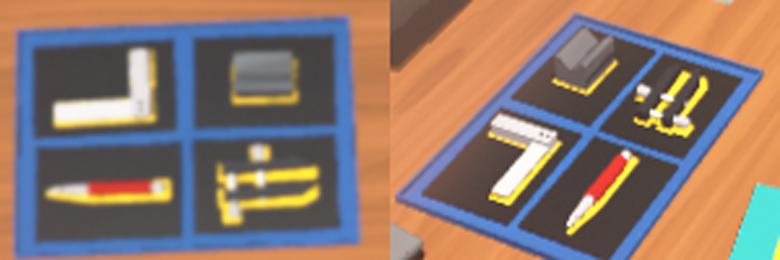

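```bash
python3 -c "
from station import bot
print(bot.hand_in())"
```

```text
the job is handed in; nothing more can be done
None
```

The job is handed in: the square, punch, clamp and V-block (vee up) lie on their silhouettes in the blue tray, within about 3 mm by the camera images, and the gripper has let go. The file and test piece were left alone, and it took about 32 s of the 115 s allowed.

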